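# Bring the pipette to the open photometer cell

## Task

Make the photometer ready for a reagent addition: first take the bottle off its deck, where it blocks the light cover, and stand it upright on the worktop clear of the photometer, then slide the cover fully open. Then lift the pipette from the left slot of the stand (as seen from the robot), carry it over the things in front of the covered microscope, and stop with it upright and its tip centred over the mouth of the cell, about 1 cm above it, without ever touching the photometer with it. Do not knock the other things about, and finish while still holding the pipette there, still.

Things in the scene. Friction and masses are not known exactly. Their poses are not given: they have to be found in the camera images.
- reader: bench photometer, fixed, 180 (x) x 250 (y) mm. Origin: centre of underside; +x its back, +y its left, z up. White deck 65 mm high. Display hood 110 mm high at the back, x > 38 mm; grey lamp housing 96 mm high at the left end, y > 79 mm. Guide rails at x = +-47 mm, 5 wide, 75 mm high; between them the black light cover slides from the right (over the cell) to the left (where the bottle stands)
- cell_mouth (a point): centre of the open top of the clear square sample cell (12.5 mm outside, 10 mm opening) fixed in a 54 mm square recess of the photometer's deck. It is 62 mm above the worktop, 3 mm below the deck, at x = 0, y = -62 mm of the photometer, whose axes it has. Hidden until the cover is opened
- cover (a joint): travel of the light cover in m: 0 shut, 0.080 fully open at its stop; slides along the photometer's +y, drags with about 1 N, stays where it is left. Black plate 88 (x) x 85 (y) mm, top 78 mm above the worktop. A bottle standing in its way stops it short
- cover_grip (a point): top centre of the upright grip ridge in the middle of the light cover, and moving with it: 40 mm long (photometer's x), 10 mm thick (y), rising 20 mm above the cover; its top is 98 mm above the worktop
- bottle: closed white round bottle, 52 mm diameter, 105 mm high, cap 32 mm diameter from 93 to 105 mm; 0.15 to 0.27 kg. Origin: centre of its underside, z up. Stands on the photometer's deck, left of the light cover
- stand: white pipette stand, fixed, 110 (x) x 190 (y) mm. Origin: centre of underside; front to -x, y to its left. Its fork plate, top 120 mm high, has two slots 18 mm wide, open to the front, at y = +45 mm (left) and -45 mm (right); lips 5 mm high along the front edge keep a pipette in until it is lifted
- pipette: white pipette hanging upright by its shoulder in the left slot, 226 mm long, 85 g. Origin level with the tip's end, z up along it; long axis at x = -14 mm, y = 0. Body to grasp 21 (x) by 27 (y) mm, 117 to 201 mm above the tip; below it the shoulder (32 mm wide) and a nose at most 12 mm thick; plunger up to 226 mm; hook out to x = +28 mm. A lift of 110 mm clears the fork, of 10 mm its lips
- pipette_tip (a point): lower end of the white pipette's tip, on its long axis; z up along the pipette. It hangs 15 mm above the worktop at the start
- pipette_b: black pipette of the same size in the right slot, to be left alone. Origin as for the white one
- beaker: glass beaker, 73 mm diameter, 92 mm high, loose, between the stand and the photometer; to be left alone. Origin: centre of its underside
- microtubes: small blue rack of capped microtubes, 77 x 118 x 32 mm, loose, to be left alone. Origin: centre of its underside. Behind it and the beaker stands the covered microscope, fixed, 0.35 m high; its plastic hood reaches forward to about x = 0.50 m between y = -0.2 and 0 m: pass in front of it
Not all that is in view belongs to the job. Leave any pink look-alike of the bottle alone.

How it is judged:
By the outcome, as a careful person would: the job done as asked, in the order asked, and still so for the second after the job is handed in, while the arm keeps its last pose, push and grip.
It also fails if it takes over 67 s, if anything falls off the work surface, if the arm or the gripper's body presses on something with over 40 N, if the wrist force passes 120 N, or if a joint passes its speed limit or range.

## Robot

A 6-joint arm with a two-finger parallel gripper is mounted at the origin on a cart in front of the work surface, level with it; the furniture and walls round the work are solid. World frame = base frame: x ahead of the robot, y to its left, z up, the work surface at z = 0. Lengths are in m, angles in rad, forces in N, time in s.
With the tool pointing down it reaches from about 0.225 to 0.875 m from the base axis. Payload 3.4 kg.
Tool frame: the origin (TCP) lies between the finger pads; the fingertips stand 14 mm ahead of it and the grasp point (between the pads) lies 5 mm behind it; z points along the fingers, y is the line along which they close (so a half turn about z gives the same grasp; the last joint's range is limited). The gripper opens to 85 mm and grips with 20 to 120 N. Pads are 22 mm wide; open, the fingers measure 114 mm over their backs; the gripper's body (76 mm by 85 mm) begins 54 mm behind the grasp point. The pads swing forward as they close: fully open they stand 13 mm farther back than shut.
Start: joints at [-1.318, 0.276, 1.505, -0, 1.361, -0.121], TCP at [0.21, -0.535, 0.245] pointing down, gripper open.
Joint ranges: [-2.89, 2.89], [-0.75, 2.08], [0.22, 2.7], [-1.18, 4.32], [0.11, 2.71], [-2.7, 2.7]. Speed limits (rad/s): [2.57, 2.57, 3.14, 3.14, 3.14, 3.14].

## Interface

Orientations are given as a rotation vector (axis times angle).
In Python, from workcell import bot gives the robot as it stands.
- The arm moves only by the tool servo_tool, never from a script. Its argument "targets" is a list of rows, each a list of 3 entries, a list of its own where there are three numbers: the finger opening in mm, from 0 to 85.4, then the shift along the tool's x, y, z in mm, then the turn, a rotation vector about the tool's x, y, z in degrees. A call has exactly 5 rows; each row shifts and turns the commanded pose from where the row before left it, along the tool's axes as they then stand; what a row does not reach is not made up. A row lasts 1/8 s, in which the tool goes at most 62.5 mm and 10.7 degrees, less where a joint would pass 70% of its speed; a pose out of reach is approached as far as the arm can. A call with a gripper value outside its range is refused whole. The fingers move at their own pace and stop on an object; "squeeze" is the grip in N (left out, the last holds). Time passes only in rows, so rows that do not move let the fingers close, or fill a call up. It gives the time, the measured TCP pose, the force, the opening and the grip force at its end, in the units of the state.
- bot.read_state(): the state, without advancing time (a new reading comes with each control period).
- bot.read_camera(name): name is "side" or "top"; returns a dict with "pixels" (480x640x3 uint8, blue, green, red), "z_map" (480x640 float32, m along the optical axis (not along the pixel's ray), 0 where there is no reading), "K" (3x3 intrinsics, pixels), "R" (3x3) and "t" (3): a world point X has camera coordinates R X + t. Camera axes: x right, y down, z forward; pixel columns grow to the right and rows downward; lengths in m; the calibration is good to about 2 mm. A picture is of the moment at which its call begins.
- bot.sign_off(): hands the job in; it is judged then, once.
The state is a dict: "time_s": time; "joint_pos": joint angles; "qd": joint speeds; "joint_efforts": joint torques, N m; "ee_pos": TCP position; "orientation": TCP orientation; "wrist_force": force on the tool from outside, world axes, zero at the start; "torque": the same for the moment, N m; "gripper_width": finger opening in m; "gripper_force": force on a finger pad.
Only numpy, scipy, OpenCV 4.12 (cv2) and the standard library are available. Lean on these libraries where they do the work, as an engineer would, in place of code of your own. Each camera call takes 0.05 s, during which the arm holds its last target. There are 200 camera calls.

## Working session

There is one attempt and no reset: what is moved stays moved. The work goes in short steps, Python scripts to look and compute and a tool call to move; the robot and the scene stay as the last step left them, time stands still between calls to the robot, and variables do not carry over. Pictures are saved under pics/ and viewed, at most 11 in all, crops included, and the job is handed in when it is done.

Besides the shell and the picture viewer there is one more tool, called after "Emit:" in YAML: its name, and indented under it one key for each argument. servo_tool: Moves the arm, as the interface text tells. Its arguments: {"type":"object","properties":{"targets":{"type":"array","items":{"type":"array"}},"squeeze":{"type":"number"}},"required":["targets"]}

```bash
mkdir -p pics; ls
cat > h.py <<'E'
import numpy as np, cv2
from scipy.spatial.transform import Rotation as Ro
from workcell import bot
def cloud(c):
    z=c["z_map"].astype(float);K=c["K"];v,u=np.indices(z.shape)
    P=np.stack([(u-K[0,2])/K[0,0]*z,(v-K[1,2])/K[1,1]*z,z],-1)
    W=(P-c["t"])@c["R"]; W[z==0]=np.nan
    return W
def ray(c,u,v,h):
    K=c["K"];d=np.array([(u-K[0,2])/K[0,0],(v-K[1,2])/K[1,1],1.])@c["R"]
    o=-c["R"].T@c["t"]; return o+d*(h-o[2])/d[2]
E
python3 - <<'E'
from h import *
for n in("top","side"):
    c=bot.read_camera(n);cv2.imwrite(f"pics/{n}0.png",c["pixels"]);np.savez(f"{n}0.npz",**c)
    print(n,c["K"][0,0],-c["R"].T@c["t"],c["R"].round(2).tolist())
s=bot.read_state();print(s)
E
```

```text
pics
top 436.84597093531914 [ 0.47711578 -0.03832013  1.06437544] [[-0.01, -1.0, 0.01], [-1.0, 0.01, -0.05], [0.05, -0.01, -1.0]]
side 577.9637951167836 [0.61660928 1.1945192  0.85928985] [[-0.99, 0.1, -0.02], [0.07, 0.52, -0.85], [-0.07, -0.85, -0.53]]
{'time_s': 0.1, 'joint_pos': array([-1.31802395e+00,  2.76515472e-01,  1.50600054e+00, -1.18980689e-05,
        1.36067614e+00, -1.20991393e-01]), 'qd': array([-0.00111157, -0.00157559, -0.00347719,  0.00062821,  0.0008691 ,
        0.00041169]), 'joint_efforts': array([ 1.24454673e-03, -4.17698085e+01, -2.46406281e+01, -1.77361671e-04,
        5.93230114e-03,  5.55154642e-06]), 'ee_pos': array([ 0.20983045, -0.53487596,  0.24453785]), 'orientation': array([-3.08532411e+00, -5.83402740e-01,  1.83571490e-04]), 'wrist_force': array([-0.12029889,  0.40680082,  0.52722278]), 'torque': array([ 0.00953313,  0.0323842 , -0.03556597]), 'gripper_force': 0.0, 'gripper_width': 0.08536364653537132}
```

View pics/top0.png

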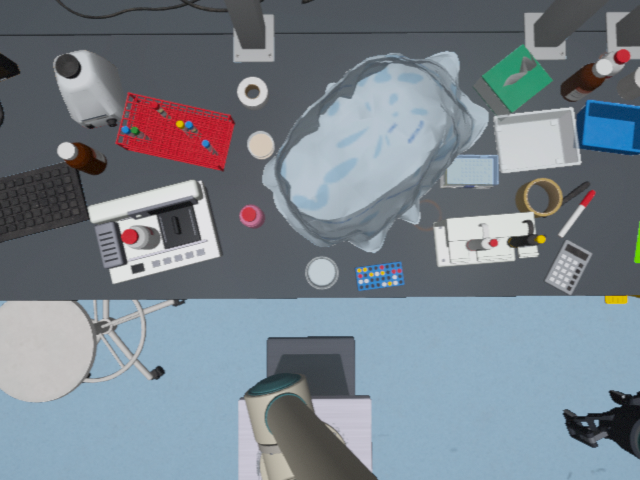

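View pics/side0.png

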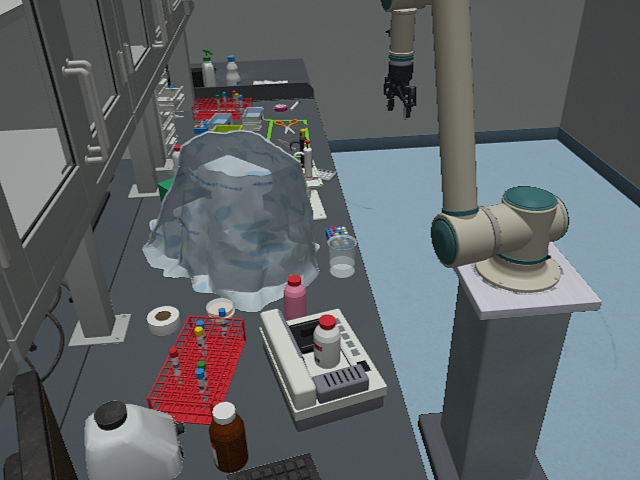

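The top view shows the reader at about (155,232) with the bottle's cap at (133,237), the pink look-alike at (251,216), and the beaker at (322,272). The microtubes are at (380,275) and the stand at (487,240), with the white pipette's plunger at about (490,243) and the black one at about (527,240). The side view shows the bottle at (327,340).

```bash
cat > m.py <<'E'
from h import *
T=dict(np.load("top0.npz"));S=dict(np.load("side0.npz"))
W=cloud(T);WS=cloud(S)
def box(u0,u1,v0,v1,h0,h1,W=W):
    p=W[v0:v1,u0:u1].reshape(-1,3);return p[(p[:,2]>h0)&(p[:,2]<h1)]
def rect(p):
    r=cv2.minAreaRect((p[:,:2]*1000).astype(np.float32));return [np.round(x,1) for x in r],len(p)
print("table z",np.nanmedian(W[270:290,230:290,2]))
print("reader fp",rect(box(80,228,175,290,.02,.13)))
print("reader deck",rect(box(80,228,175,290,.055,.072)))
print("hood",rect(box(80,228,175,290,.103,.116)))
print("lamp",rect(box(90,130,215,275,.088,.1)))
print("cover", rect(box(155,200,200,255,.0765,.0815)))
print("grip", rect(box(150,205,200,255,.092,.102)))
print("stand", rect(box(430,545,205,275,.01,.05)))
print("fork", rect(box(430,545,205,275,.113,.125)))
for n,b in dict(cap=(118,155,220,255),pink=(238,266,203,232),pip=(478,505,228,260),pb=(506,550,228,255)).items():
    p=box(*b,.02,.3);z=p[:,2].max();q=p[p[:,2]>z-.006];print(n,z,q.mean(0).round(4),rect(q))
print("beaker",rect(box(300,342,254,292,.03,.1)),"tubes",rect(box(350,410,258,294,.015,.1)))
hood=box(260,490,50,255,.1,.4);print("scope min x",hood[:,0].min(), hood[hood[:,1]<0][:,0].min(),hood[:,2].max())
a=T["pixels"];z1=cv2.resize(a[175:290,80:230],None,fx=4,fy=4,interpolation=2);z2=cv2.resize(a[205:275,425:560],None,fx=4,fy=4,interpolation=2)
z=np.zeros((z1.shape[0]+0,0,3),np.uint8)
cv2.imwrite("pics/z1.png",z1)
s=S["pixels"];z3=cv2.resize(s[120:225,270:350],None,fx=4,fy=4,interpolation=2)
o=np.zeros((z3.shape[0],z2.shape[1]//1+z3.shape[1]-100,3),np.uint8)
z2=cv2.resize(z2,(440,228));o=np.zeros((420,760,3),np.uint8);o[:228,:440]=z2;o[:,440:]=z3
cv2.imwrite("pics/z2.png",o)
E
python3 m.py
```

```text
table z -0.0007384845725863529
reader fp ([array([549.2, 332.4]), array([180. , 251.7]), np.float64(14.0)], 9052)
reader deck ([array([549.2, 332.4]), array([180. , 251.7]), np.float64(14.0)], 3341)
hood ([array([574.4, 337.7]), array([124.1, 245. ]), np.float64(14.1)], 2203)
lamp ([array([524.9, 410.4]), array([103.3,  83.4]), np.float64(13.8)], 963)
cover ([array([558.4, 280.1]), array([ 87.6, 117.4]), np.float64(16.4)], 862)
grip ([array([574. , 291.3]), array([ 70.2, 133.1]), np.float64(26.5)], 215)
stand ([array([ 533.8, -453.6]), array([126.9, 281.3]), np.float64(11.2)], 792)
fork ([array([ 528.2, -413.3]), array([ 98.1, 191.3]), np.float64(4.1)], 2829)
cap 0.17314504995203187 [0.5331 0.351  0.1689] ([array([533., 351.]), array([28.9, 31.6]), np.float64(0.5)], 163)
pink 0.1079946163810537 [0.5846 0.1161 0.1044] ([array([584.5, 116.2]), array([30.8, 30.4]), np.float64(22.9)], 148)
pip 0.24543545147973503 [ 0.5113 -0.369   0.2415] ([array([ 511.4, -368.5]), array([15. , 13.4]), np.float64(89.6)], 44)
pb 0.2437943757111181 [ 0.5184 -0.4584  0.2405] ([array([ 518.4, -458.7]), array([15.8, 13.5]), np.float64(89.3)], 57)
beaker ([array([453.7, -43.6]), array([70.7, 70.7]), np.float64(44.7)], 521) tubes ([array([ 443.5, -181.4]), array([ 56., 110.]), np.float64(7.4)], 1098)
scope min x 0.49160939220300254 0.49160939220300254 0.35698432103900046
```

View pics/z1.png

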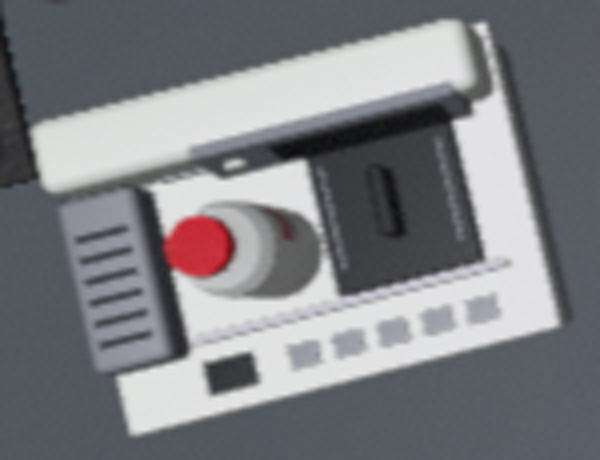

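View pics/z2.png

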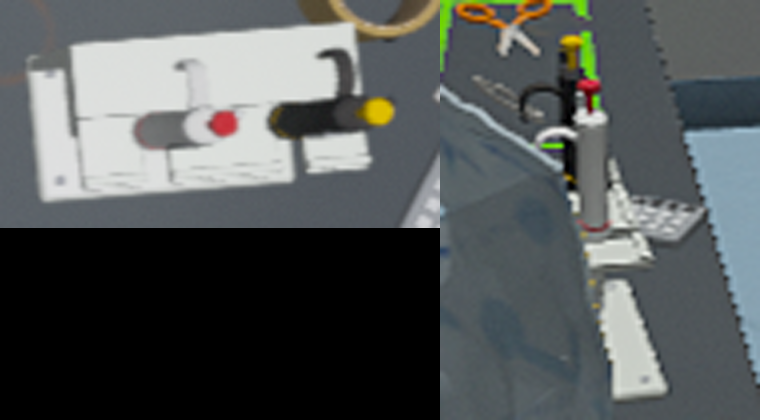

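The reader's centre is (0.549, 0.332), yaw +14°. The bottle axis is (0.533, 0.351), and the pipette axis is (0.511, −0.369) with the stand yawed about 4°. Next I move to above the bottle.

Emit:
servo_tool:
  targets:
    - [85,[0,0,0],[0,0,7.4]]
    - [85,[21,-34,0],[0,0,0]]
    - [85,[21,-34,0],[0,0,0]]
    - [85,[21,-34,0],[0,0,0]]
    - [85,[21,-34,0],[0,0,0]]
  squeeze: 30

```text
time_s: 0.72
ee_pos: [0.2587, -0.3815, 0.2449]
orientation: [-3.117, -0.383, 0.0]
wrist_force: [0.9, -0.4, -0.1]
gripper_width: 0.0853
gripper_force: 0.0
```

Emit:
servo_tool:
  targets:
    - [85,[21,-34,0],[0,0,0]]
    - [85,[21,-34,0],[0,0,0]]
    - [85,[21,-34,0],[0,0,0]]
    - [85,[21,-34,0],[0,0,0]]
    - [85,[21,-34,0],[0,0,0]]

```text
time_s: 1.35
ee_pos: [0.3192, -0.1912, 0.2451]
orientation: [-3.118, -0.383, 0.0]
wrist_force: [0.5, -0.7, 0.2]
gripper_width: 0.0851
gripper_force: 0.0
```

Emit:
servo_tool:
  targets:
    - [85,[21,-34,0],[0,0,0]]
    - [85,[21,-34,0],[0,0,0]]
    - [85,[21,-34,0],[0,0,0]]
    - [85,[21,-34,0],[0,0,0]]
    - [85,[21,-34,0],[0,0,0]]

```text
time_s: 1.98
ee_pos: [0.3799, -0.001, 0.2451]
orientation: [3.118, 0.383, -0.0]
wrist_force: [0.1, -0.8, 0.1]
gripper_width: 0.0849
gripper_force: 0.0
```

Emit:
servo_tool:
  targets:
    - [85,[23,-30,0],[0,0,0]]
    - [85,[23,-30,0],[0,0,0]]
    - [85,[23,-30,0],[0,0,0]]
    - [85,[23,-30,0],[0,0,0]]
    - [85,[23,-30,0],[0,0,0]]

```text
time_s: 2.6
ee_pos: [0.4552, 0.1723, 0.2449]
orientation: [3.118, 0.384, -0.001]
wrist_force: [0.2, -0.9, 0.6]
gripper_width: 0.085
gripper_force: 0.0
```

Emit:
servo_tool:
  targets:
    - [85,[23,-30,0],[0,0,0]]
    - [85,[23,-30,0],[0,0,0]]
    - [85,[23,-30,0],[0,0,0]]
    - [85,[23,-30,0],[0,0,0]]
    - [85,[0,0,0],[0,0,0]]

```text
time_s: 3.22
ee_pos: [0.5159, 0.3118, 0.2441]
orientation: [-3.117, -0.387, 0.001]
wrist_force: [0.0, 0.3, -0.4]
gripper_width: 0.0851
gripper_force: 0.0
```

Emit:
servo_tool:
  targets:
    - [85,[26,-34,0],[0,0,0]]
    - [85,[0,0,26],[0,0,0]]
    - [85,[0,0,30],[0,0,0]]
    - [85,[0,0,30],[0,0,0]]
    - [85,[0,0,25],[0,0,0]]

```text
time_s: 3.85
ee_pos: [0.5314, 0.3478, 0.1328]
orientation: [3.117, 0.382, -0.003]
wrist_force: [0.3, -0.3, 0.5]
gripper_width: 0.0851
gripper_force: 0.0
```

Emit:
servo_tool:
  targets:
    - [85,[0,0,15],[0,0,0]]
    - [85,[0,0,0],[0,0,0]]
    - [30,[0,0,0],[0,0,0]]
    - [30,[0,0,0],[0,0,0]]
    - [30,[0,0,0],[0,0,0]]

```text
time_s: 4.47
ee_pos: [0.5331, 0.3494, 0.1208]
orientation: [-3.118, -0.384, -0.004]
wrist_force: [0.0, -0.8, 4.2]
gripper_width: 0.0506
gripper_force: 31.5
```

Emit:
servo_tool:
  targets:
    - [30,[0,0,0],[0,0,0]]
    - [30,[0,0,0],[0,0,0]]
    - [30,[0,0,0],[0,0,0]]
    - [30,[0,0,0],[0,0,0]]
    - [30,[0,0,0],[0,0,0]]

```text
time_s: 5.1
ee_pos: [0.5331, 0.3494, 0.1208]
orientation: [-3.118, -0.384, -0.004]
wrist_force: [-0.3, -0.4, 6.1]
gripper_width: 0.0507
gripper_force: 31.6
```

Emit:
servo_tool:
  targets:
    - [30,[0,0,-10],[0,0,0]]
    - [30,[0,0,-20],[0,0,0]]
    - [30,[0,0,-25],[0,0,0]]
    - [30,[0,0,-25],[0,0,0]]
    - [30,[0,0,-10],[0,0,0]]
  squeeze: 45

```text
time_s: 5.72
ee_pos: [0.5328, 0.3494, 0.2108]
orientation: [-3.117, -0.383, -0.003]
wrist_force: [0.7, 0.3, -2.4]
gripper_width: 0.0504
gripper_force: 47.0
```

Emit:
servo_tool:
  targets:
    - [30,[-7,12,0],[0,0,0]]
    - [30,[-15,25,0],[0,0,0]]
    - [30,[-17,28,0],[0,0,0]]
    - [30,[-17,28,0],[0,0,0]]
    - [30,[-17,28,0],[0,0,0]]

```text
time_s: 6.35
ee_pos: [0.489, 0.2119, 0.2077]
orientation: [3.117, 0.383, -0.005]
wrist_force: [0.3, -0.8, -1.7]
gripper_width: 0.05
gripper_force: 47.0
```

Emit:
servo_tool:
  targets:
    - [30,[-17,28,0],[0,0,0]]
    - [30,[-17,28,0],[0,0,0]]
    - [30,[-17,28,0],[0,0,0]]
    - [30,[-14,22,0],[0,0,0]]
    - [30,[0,0,0],[0,0,0]]

```text
time_s: 6.98
ee_pos: [0.4512, 0.0937, 0.2081]
orientation: [3.118, 0.379, -0.005]
wrist_force: [-0.3, 0.3, -1.2]
gripper_width: 0.0502
gripper_force: 47.1
```

Emit:
servo_tool:
  targets:
    - [30,[0,0,20],[0,0,0]]
    - [30,[0,0,30],[0,0,0]]
    - [30,[0,0,35],[0,0,0]]
    - [30,[0,0,30],[0,0,0]]
    - [30,[0,0,18],[0,0,0]]

```text
time_s: 7.6
ee_pos: [0.4519, 0.0959, 0.0741]
orientation: [-3.118, -0.384, 0.006]
wrist_force: [-1.8, 0.1, -1.2]
gripper_width: 0.0504
gripper_force: 47.1
```

Emit:
servo_tool:
  targets:
    - [30,[0,0,8],[0,0,0]]
    - [30,[0,0,3],[0,0,0]]
    - [30,[0,0,3],[0,0,0]]
    - [30,[0,0,2],[0,0,0]]
    - [30,[0,0,0],[0,0,0]]

```text
time_s: 8.22
ee_pos: [0.4536, 0.0954, 0.0605]
orientation: [3.118, 0.383, 0.001]
wrist_force: [0.3, 0.5, -1.8]
gripper_width: 0.05
gripper_force: 47.1
```

Run:
```python
from h import *
a=bot.read_camera("top");b=bot.read_camera("side")
np.savez("top1.npz",**a)
cv2.imwrite("pics/c1.png",np.hstack([cv2.resize(a["pixels"][150:310,70:350],None,fx=1.4,fy=1.4),cv2.resize(b["pixels"][186:410,180:430],None,fx=1,fy=1)]))
# cap and pink check
K=a["pixels"];h=cv2.cvtColor(K,cv2.COLOR_BGR2HSV)
W=cloud(a);r=((h[...,0]<6)|(h[...,0]>174))&(h[...,1]>180)
v,u=np.where(r);
for s in [(u>80)&(u<232)&(v>190)&(v<290)]:print(len(u[s]))
# uncovered reader measures: grip ridge ray
m=(h[...,2]<35);print(ray(dict(np.load("top0.npz")),176.7,225.7,.098))
```

```text
0
[0.55952785 0.27531551 0.098     ]
```

View pics/c1.png

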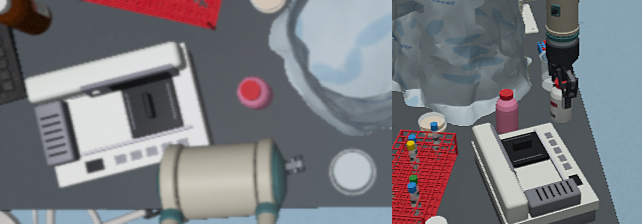

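The bottle is in the gripper in front of the pink one, and the reader deck is clear. The side crop shows it just above the worktop, so I lower it the rest of the way.

Emit:
servo_tool:
  targets:
    - [30,[0,0,2],[0,0,0]]
    - [30,[0,0,2],[0,0,0]]
    - [30,[0,0,1],[0,0,0]]
    - [30,[0,0,0],[0,0,0]]
    - [30,[0,0,0],[0,0,0]]

```text
time_s: 8.95
ee_pos: [0.4536, 0.0955, 0.0559]
orientation: [3.118, 0.383, 0.001]
wrist_force: [-0.9, 0.8, 4.6]
gripper_width: 0.05
gripper_force: 47.9
```

Emit:
servo_tool:
  targets:
    - [60,[0,0,0],[0,0,0]]
    - [85,[0,0,0],[0,0,0]]
    - [85,[0,0,0],[0,0,0]]
    - [85,[0,0,-10],[0,0,0]]
    - [85,[0,0,-25],[0,0,0]]

```text
time_s: 9.57
ee_pos: [0.4526, 0.0953, 0.0902]
orientation: [-3.118, -0.383, 0.004]
wrist_force: [0.6, -0.5, 0.1]
gripper_width: 0.0847
gripper_force: 0.0
```

Emit:
servo_tool:
  targets:
    - [85,[0,0,-40],[0,0,0]]
    - [85,[0,0,-40],[0,0,0]]
    - [85,[0,0,-35],[0,0,0]]
    - [60,[0,0,0],[0,0,0]]
    - [45,[0,0,0],[0,0,0]]

```text
time_s: 10.2
ee_pos: [0.4529, 0.0954, 0.2051]
orientation: [3.118, 0.383, -0.001]
wrist_force: [0.2, 0.3, -0.3]
gripper_width: 0.051
gripper_force: 0.0
```

Run:
```python
from h import *
from m import *
T1=bot.read_camera("top");print(bot.read_state()["ee_pos"])
for T in (T1,dict(np.load("top1.npz"))):
    W=cloud(T);yaw=np.radians(14);Rz=np.array([[np.cos(yaw),-np.sin(yaw)],[np.sin(yaw),np.cos(yaw)]])
    L=(W[...,:2]-[.5492,.3324])@Rz
    for lo,hi in((.092,.104),(.0755,.0815)):
        m=(W[...,2]>lo)&(W[...,2]<hi)&(L[...,0]>-.06)&(L[...,0]<.034)&(L[...,1]<0)&(L[...,1]>-.12)
        q=L[m];print(len(q),q.min(0).round(4),q.max(0).round(4),np.median(q,0).round(4))
p=W[200:300,250:350].reshape(-1,3)
W=cloud(T1);d=(abs(W[...,0]-.4536)<.04)&(abs(W[...,1]-.0955)<.04)&(W[...,2]>.099)&(W[...,2]<.115);print("bottle top",W[d].mean(0),d.sum())
```

```text
table z -0.0007384845725863529
reader fp ([array([549.2, 332.4]), array([180. , 251.7]), np.float64(14.0)], 9052)
reader deck ([array([549.2, 332.4]), array([180. , 251.7]), np.float64(14.0)], 3341)
hood ([array([574.4, 337.7]), array([124.1, 245. ]), np.float64(14.1)], 2203)
lamp ([array([524.9, 410.4]), array([103.3,  83.4]), np.float64(13.8)], 963)
cover ([array([558.4, 280.1]), array([ 87.6, 117.4]), np.float64(16.4)], 862)
grip ([array([574. , 291.3]), array([ 70.2, 133.1]), np.float64(26.5)], 215)
stand ([array([ 533.8, -453.6]), array([126.9, 281.3]), np.float64(11.2)], 792)
fork ([array([ 528.2, -413.3]), array([ 98.1, 191.3]), np.float64(4.1)], 2829)
cap 0.17314504995203187 [0.5331 0.351  0.1689] ([array([533., 351.]), array([28.9, 31.6]), np.float64(0.5)], 163)
pink 0.1079946163810537 [0.5846 0.1161 0.1044] ([array([584.5, 116.2]), array([30.8, 30.4]), np.float64(22.9)], 148)
pip 0.24543545147973503 [ 0.5113 -0.369   0.2415] ([array([ 511.4, -368.5]), array([15. , 13.4]), np.float64(89.6)], 44)
pb 0.2437943757111181 [ 0.5184 -0.4584  0.2405] ([array([ 518.4, -458.7]), array([15.8, 13.5]), np.float64(89.3)], 57)
beaker ([array([453.7, -43.6]), array([70.7, 70.7]), np.float64(44.7)], 521) tubes ([array([ 443.5, -181.4]), array([ 56., 110.]), np.float64(7.4)], 1098)
scope min x 0.49160939220300254 0.49160939220300254 0.35698432103900046
[0.45252017 0.09535239 0.20445128]
85 [-0.0196 -0.0585] [ 0.0192 -0.0474] [ 0.0001 -0.0539]
1015 [-0.0498 -0.1065] [ 0.0339 -0.0103] [-0.0085 -0.0574]
87 [-0.0198 -0.0585] [ 0.0196 -0.0471] [-0.0008 -0.0541]
1009 [-0.05  -0.106] [ 0.0339 -0.0017] [-0.0072 -0.0573]
bottle top [nan nan nan] 0<stdin>:11: RuntimeWarning: Mean of empty slice.
  ret = um.true_divide(
```

Emit:
servo_tool:
  targets:
    - [45,[25,-26,0],[0,0,0]]
    - [45,[35,-35,0],[0,0,0]]
    - [45,[35,-36,0],[0,0,0]]
    - [45,[35,-36,0],[0,0,0]]
    - [45,[21,-20,0],[0,0,0]]

```text
time_s: 10.88
ee_pos: [0.5631, 0.2824, 0.203]
orientation: [3.117, 0.385, -0.005]
wrist_force: [-0.2, -0.8, 0.5]
gripper_width: 0.0449
gripper_force: 0.0
```

Emit:
servo_tool:
  targets:
    - [45,[0,0,20],[0,0,0]]
    - [45,[0,0,30],[0,0,0]]
    - [45,[0,0,20],[0,0,0]]
    - [45,[0,0,10],[0,0,0]]
    - [45,[0,0,0],[0,0,0]]

```text
time_s: 11.5
ee_pos: [0.5622, 0.2801, 0.1239]
orientation: [3.117, 0.383, -0.004]
wrist_force: [0.7, -0.2, 0.9]
gripper_width: 0.0449
gripper_force: 0.0
```

Run:
```python
from h import *
a=bot.read_camera("top");b=bot.read_camera("side");s=bot.read_state();print(s["ee_pos"])
W=cloud(a);d=(abs(W[...,0]-.4536)<.05)&(abs(W[...,1]-.0955)<.05)&(W[...,2]>.099)&(W[...,2]<.115);print("bottle top",W[d].mean(0),d.sum())
cv2.imwrite("pics/c2.png",np.hstack([cv2.resize(b["pixels"][240:440,230:400],None,fx=2,fy=2),cv2.resize(a["pixels"][140:300,90:350],None,fx=1.5,fy=2.5)]))
```

```text
[0.56326752 0.28052077 0.12562797]
bottle top [0.45397    0.09727526 0.10402456] 172
```

View pics/c2.png

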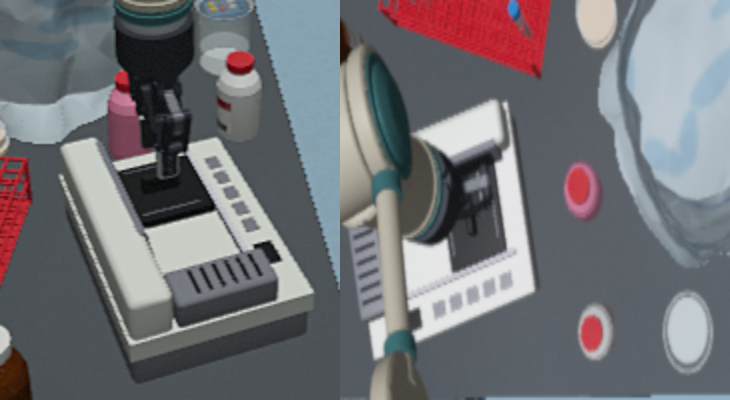

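The bottle stands upright at (0.454, 0.097), and the fingers straddle the ridge. I lower, grip the ridge and slide the cover along the reader's +y (tool −y).

Emit:
servo_tool:
  targets:
    - [45,[0,0,15],[0,0,0]]
    - [45,[0,0,9],[0,0,0]]
    - [5,[0,0,0],[0,0,0]]
    - [5,[0,0,0],[0,0,0]]
    - [5,[0,0,0],[0,0,0]]
  squeeze: 25

```text
time_s: 12.22
ee_pos: [0.5629, 0.2805, 0.1014]
orientation: [-3.118, -0.383, -0.0]
wrist_force: [0.2, 0.3, -0.3]
gripper_width: 0.0091
gripper_force: 27.4
```

Emit:
servo_tool:
  targets:
    - [5,[0,0,0],[0,0,0]]
    - [5,[0,0,0],[0,0,0]]
    - [5,[0,-5,0],[0,0,0]]
    - [5,[0,-10,0],[0,0,0]]
    - [5,[0,-10,0],[0,0,0]]

```text
time_s: 12.85
ee_pos: [0.5568, 0.3054, 0.1014]
orientation: [3.118, 0.383, 0.0]
wrist_force: [-0.3, -1.0, 0.0]
gripper_width: 0.0091
gripper_force: 27.5
```

Emit:
servo_tool:
  targets:
    - [5,[0,-10,0],[0,0,0]]
    - [5,[0,-10,0],[0,0,0]]
    - [5,[0,-10,0],[0,0,0]]
    - [5,[0,-8,0],[0,0,0]]
    - [5,[0,-4,0],[0,0,0]]

```text
time_s: 13.48
ee_pos: [0.5466, 0.3461, 0.1014]
orientation: [-3.118, -0.384, -0.001]
wrist_force: [0.2, -0.4, 0.2]
gripper_width: 0.0089
gripper_force: 27.6
```

Emit:
servo_tool:
  targets:
    - [5,[0,-3,0],[0,0,0]]
    - [5,[0,-2,0],[0,0,0]]
    - [5,[0,-2,0],[0,0,0]]
    - [5,[0,-1,0],[0,0,0]]
    - [5,[0,0,0],[0,0,0]]

```text
time_s: 14.1
ee_pos: [0.5456, 0.3503, 0.1013]
orientation: [3.113, 0.384, 0.001]
wrist_force: [2.8, -7.0, 2.5]
gripper_width: 0.0092
gripper_force: 27.8
```

Emit:
servo_tool:
  targets:
    - [5,[0,-1,0],[0,0,0]]
    - [5,[0,0,0],[0,0,0]]
    - [40,[0,0,0],[0,0,0]]
    - [40,[0,0,0],[0,0,0]]
    - [40,[0,0,-5],[0,0,0]]

```text
time_s: 14.72
ee_pos: [0.5438, 0.3545, 0.106]
orientation: [-3.118, -0.384, 0.002]
wrist_force: [-0.5, 0.2, 0.4]
gripper_width: 0.0398
gripper_force: 0.0
```

Emit:
servo_tool:
  targets:
    - [40,[0,0,-20],[0,0,0]]
    - [40,[0,0,-40],[0,0,0]]
    - [85,[0,0,-50],[0,0,0]]
    - [85,[0,0,-50],[0,0,0]]
    - [85,[0,0,-30],[0,0,0]]

```text
time_s: 15.35
ee_pos: [0.5448, 0.355, 0.3]
orientation: [-3.116, -0.384, -0.007]
wrist_force: [-0.2, -0.0, 0.3]
gripper_width: 0.0851
gripper_force: 0.0
```

Emit:
servo_tool:
  targets:
    - [85,[-15,18,0],[0,0,0]]
    - [85,[-27,34,0],[0,0,0]]
    - [85,[-27,34,0],[0,0,0]]
    - [85,[-27,34,0],[0,0,0]]
    - [85,[-27,34,0],[0,0,0]]

```text
time_s: 15.98
ee_pos: [0.4616, 0.1742, 0.2967]
orientation: [-3.118, -0.385, -0.001]
wrist_force: [0.8, -0.3, 1.0]
gripper_width: 0.0848
gripper_force: 0.0
```

Emit:
servo_tool:
  targets:
    - [85,[-27,34,0],[0,0,0]]
    - [85,[-27,34,0],[0,0,0]]
    - [85,[-27,34,0],[0,0,0]]
    - [85,[-27,34,0],[0,0,0]]
    - [85,[-15,16,0],[0,0,0]]

```text
time_s: 16.6
ee_pos: [0.3789, -0.0034, 0.2968]
orientation: [3.118, 0.381, 0.001]
wrist_force: [0.4, -0.3, 0.6]
gripper_width: 0.085
gripper_force: 0.0
```

Emit:
servo_tool:
  targets:
    - [85,[0,0,0],[0,0,9.7]]
    - [85,[-3,40,0],[0,0,0]]
    - [85,[-3,40,0],[0,0,0]]
    - [85,[-3,40,0],[0,0,0]]
    - [85,[-3,40,0],[0,0,0]]

```text
time_s: 17.23
ee_pos: [0.38, -0.1636, 0.2969]
orientation: [3.139, 0.119, 0.002]
wrist_force: [-0.1, 0.8, -0.4]
gripper_width: 0.0849
gripper_force: 0.0
```

Emit:
servo_tool:
  targets:
    - [85,[-3,40,0],[0,0,0]]
    - [85,[0,0,0],[0,0,0]]
    - [85,[0,0,0],[0,0,0]]
    - [85,[0,0,0],[0,0,0]]
    - [85,[0,0,0],[0,0,0]]

```text
time_s: 17.85
ee_pos: [0.38, -0.2019, 0.2965]
orientation: [3.139, 0.121, 0.001]
wrist_force: [0.7, 0.2, 0.2]
gripper_width: 0.0851
gripper_force: 0.0
```

Run:
```python
from h import *
T0=dict(np.load("top0.npz"));W0=cloud(T0)
for y0 in np.arange(-.46,.1,.04):
    m=(W0[...,1]>y0)&(W0[...,1]<y0+.04)&(W0[...,2]>.13)&(W0[...,0]>.3);q=W0[m];
    if len(q): print(round(y0,2),q[:,0].min().round(3),q[:,2].max().round(3))
a=bot.read_camera("top");b=bot.read_camera("side");np.savez("top2.npz",**a);np.savez("side2.npz",**b)
W=cloud(a)
yaw=np.radians(14);Rz=np.array([[np.cos(yaw),-np.sin(yaw)],[np.sin(yaw),np.cos(yaw)]])
L=(W[...,:2]-[.5492,.3324])@Rz
m=(W[...,2]>.092)&(W[...,2]<.104)&(L[...,0]>-.06)&(L[...,0]<.034)&(L[...,1]<.05)&(L[...,1]>-.12)
q=L[m];print("ridge",len(q),q.min(0),q.max(0),np.median(q,0))
m=(W[...,2]>-.01)&(W[...,2]<.060)&(abs(L[...,0])<.034)&(L[...,1]<-.03)&(L[...,1]>-.1);q=np.c_[L[m],W[m][:,2]];print("recess",len(q),q.min(0),q.max(0))
# pipette cloud
m=(W0[...,0]>.48)&(W0[...,0]<.56)&(W0[...,1]>-.41)&(W0[...,1]<-.33)&(W0[...,2]>.13)
q=W0[m]
for z in np.arange(.13,.25,.015):
    k=q[(q[:,2]>=z)&(q[:,2]<z+.015)]
    if len(k):print(z.round(3),len(k),k.min(0).round(4)[:2],k.max(0).round(4)[:2])
p1=cv2.resize(a["pixels"][190:280,120:230],None,fx=5,fy=5,interpolation=2)
cv2.imwrite("pics/cell.png",p1)
```

```text
-0.46 0.505 0.244
-0.42 0.515 0.229
-0.38 0.499 0.245
-0.34 0.67 0.245
-0.3 0.663 0.311
-0.26 0.592 0.34
-0.22 0.557 0.355
-0.18 0.536 0.357
-0.14 0.53 0.357
-0.1 0.522 0.354
-0.06 0.524 0.351
-0.02 0.54 0.342
0.02 0.586 0.332
0.06 1.002 0.21
0.1 1.002 0.212
ridge 88 [-0.01966536  0.01178365] [0.01874654 0.0228296 ] [-0.00149408  0.01648588]
recess 531 [-0.02429296 -0.09157048  0.03987303] [ 0.03131125 -0.03315542  0.05991298]
0.13 40 [ 0.4999 -0.3714] [ 0.5239 -0.3535]
0.145 26 [ 0.5016 -0.3676] [ 0.5229 -0.3539]
0.16 34 [ 0.4991 -0.3654] [ 0.522  -0.3547]
0.175 44 [ 0.4988 -0.3712] [ 0.5516 -0.3553]
0.19 73 [ 0.5023 -0.374 ] [ 0.5526 -0.3549]
0.205 147 [ 0.5   -0.379] [ 0.5477 -0.3542]
0.22 9 [ 0.5076 -0.3836] [ 0.5187 -0.359 ]
0.235 59 [ 0.5047 -0.3768] [ 0.5182 -0.361 ]
```

View pics/cell.png

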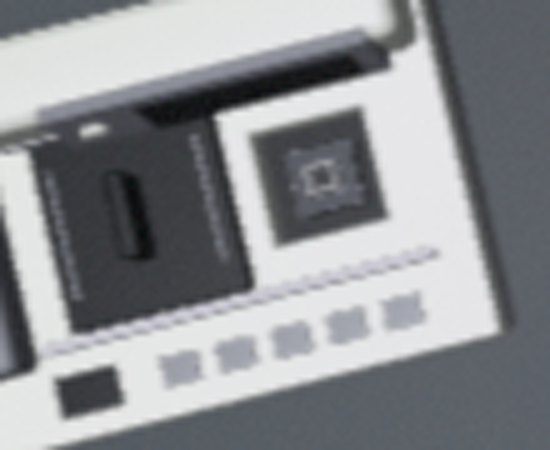

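The crop shows the cell's mouth at about (320,177), full-frame (184,225.4), fully uncovered, and the cover's ridge at ry ≈ +0.018, which is its stop. Next is the approach to the pipette.

Emit:
servo_tool:
  targets:
    - [85,[15,22,0],[0,0,0]]
    - [85,[25,38,0],[0,0,0]]
    - [85,[25,38,0],[0,0,0]]
    - [85,[26,38,0],[0,0,0]]
    - [85,[20,30,0],[0,0,0]]

```text
time_s: 18.58
ee_pos: [0.5044, -0.3611, 0.2959]
orientation: [3.139, 0.119, -0.0]
wrist_force: [-0.5, -0.3, 1.1]
gripper_width: 0.0851
gripper_force: 0.0
```

Emit:
servo_tool:
  targets:
    - [85,[7,10,0],[0,0,0]]
    - [85,[0,0,0],[0,0,0]]
    - [85,[0,0,0],[0,0,0]]
    - [85,[0,0,10],[0,0,0]]
    - [85,[0,0,10],[0,0,0]]

```text
time_s: 19.2
ee_pos: [0.5105, -0.3687, 0.276]
orientation: [3.139, 0.119, 0.0]
wrist_force: [-0.1, -0.0, 0.2]
gripper_width: 0.085
gripper_force: 0.0
```

Run:
```python
from h import *
s=bot.read_state();print(s["ee_pos"],Ro.from_rotvec(s["orientation"]).as_matrix().round(4).tolist())
a=dict(np.load("top2.npz"))
print("cell ray",ray(a,184,225.4,.062))
g=cv2.cvtColor(a["pixels"],cv2.COLOR_BGR2GRAY)
# recess (dark square) centroid
m=(g[205:242,165:200]<120).astype(np.uint8)
n,l,st,ce=cv2.connectedComponentsWithStats(m);
for i in range(1,n):
    if st[i,4]>60: print(st[i],ce[i]+[165,205],ray(a,*(ce[i]+[165,205]),.065))
```

```text
[ 0.51045943 -0.36872885  0.27599621] [[0.9971, 0.0757, 0.0001], [0.0757, -0.9971, -0.0001], [0.0001, 0.0001, -1.0]]
cell ray [0.5631763  0.27026429 0.062     ]
[  0   0  26   7 100] [173.69 206.93] [0.60559294 0.29330877 0.065     ]
[  6   7  26  27 477] [183.36897275 224.88888889] [0.56410271 0.27079332 0.065     ]
```

Emit:
servo_tool:
  targets:
    - [85,[0,0,20],[0,0,0]]
    - [85,[0,0,25],[0,0,0]]
    - [85,[0,0,20],[0,0,0]]
    - [85,[0,0,11],[0,0,0]]
    - [85,[0,0,5],[0,0,0]]

```text
time_s: 19.82
ee_pos: [0.5106, -0.3692, 0.1946]
orientation: [-3.139, -0.118, 0.001]
wrist_force: [-0.8, -0.0, 1.2]
gripper_width: 0.0846
gripper_force: 0.0
```

Emit:
servo_tool:
  targets:
    - [85,[0,0,0],[0,0,0]]
    - [45,[0,0,0],[0,0,0]]
    - [10,[0,0,0],[0,0,0]]
    - [10,[0,0,0],[0,0,0]]
    - [10,[0,0,0],[0,0,0]]
  squeeze: 30

```text
time_s: 20.45
ee_pos: [0.5111, -0.3696, 0.1957]
orientation: [3.139, 0.118, 0.001]
wrist_force: [1.5, -0.1, 1.1]
gripper_width: 0.0266
gripper_force: 31.0
```

Emit:
servo_tool:
  targets:
    - [10,[0,0,0],[0,0,0]]
    - [10,[0,0,0],[0,0,0]]
    - [10,[0,0,0],[0,0,0]]
    - [10,[0,0,0],[0,0,0]]
    - [10,[0,0,0],[0,0,0]]

```text
time_s: 21.08
ee_pos: [0.5111, -0.3697, 0.1957]
orientation: [3.139, 0.118, 0.001]
wrist_force: [0.1, 0.1, 5.6]
gripper_width: 0.0264
gripper_force: 31.3
```

Emit:
servo_tool:
  targets:
    - [10,[0,0,-5],[0,0,0]]
    - [10,[0,0,-10],[0,0,0]]
    - [10,[0,0,-15],[0,0,0]]
    - [10,[0,0,-20],[0,0,0]]
    - [10,[0,0,-20],[0,0,0]]
  squeeze: 45

```text
time_s: 21.7
ee_pos: [0.511, -0.3695, 0.2668]
orientation: [3.139, 0.118, 0.001]
wrist_force: [-0.1, -0.3, -1.3]
gripper_width: 0.0263
gripper_force: 44.2
```

Emit:
servo_tool:
  targets:
    - [10,[0,0,-20],[0,0,0]]
    - [10,[0,0,-20],[0,0,0]]
    - [10,[0,0,-20],[0,0,0]]
    - [10,[0,0,-20],[0,0,0]]
    - [10,[0,0,-10],[0,0,0]]

```text
time_s: 22.32
ee_pos: [0.5112, -0.3697, 0.3575]
orientation: [3.137, 0.118, 0.003]
wrist_force: [0.6, 1.0, -0.2]
gripper_width: 0.0265
gripper_force: 44.2
```

Run:
```python
from h import *
b=bot.read_camera("side");a=bot.read_camera("top")
print(bot.read_state()["ee_pos"],bot.read_state()["gripper_width"])
cv2.imwrite("pics/p1.png",np.hstack([cv2.resize(b["pixels"][20:220,250:400],None,fx=2.5,fy=2.5,interpolation=2),cv2.resize(a["pixels"][180:300,400:560],(400,500))]))
```

```text
[ 0.51124734 -0.36971207  0.35695069] 0.026733959577302215
```

View pics/p1.png

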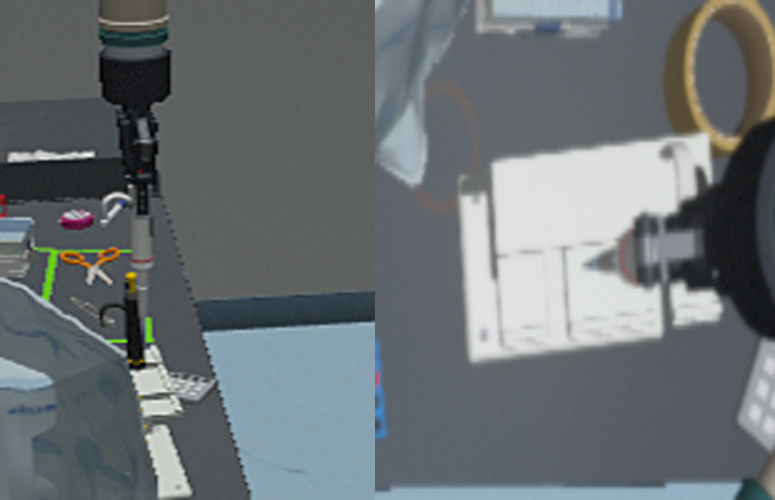

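The side view shows the pipette upright in the gripper, clear of the fork; the black one is undisturbed. I carry it round the front of the microscope.

Emit:
servo_tool:
  targets:
    - [10,[-9,-13,0],[0,0,0]]
    - [10,[-18,-26,0],[0,0,0]]
    - [10,[-18,-26,0],[0,0,0]]
    - [10,[-18,-26,0],[0,0,0]]
    - [10,[-18,-26,0],[0,0,0]]

```text
time_s: 23.05
ee_pos: [0.4194, -0.2568, 0.3543]
orientation: [-3.138, -0.118, 0.003]
wrist_force: [-1.1, 0.6, -0.9]
gripper_width: 0.0263
gripper_force: 44.3
```

Emit:
servo_tool:
  targets:
    - [10,[-18,-26,0],[0,0,0]]
    - [10,[-10,-26,0],[0,0,0]]
    - [10,[0,-28,0],[0,0,0]]
    - [10,[2,-30,0],[0,0,0]]
    - [10,[2,-30,0],[0,0,0]]

```text
time_s: 23.68
ee_pos: [0.3852, -0.1192, 0.3544]
orientation: [-3.138, -0.118, 0.003]
wrist_force: [1.2, 0.5, 0.0]
gripper_width: 0.0265
gripper_force: 44.3
```

Emit:
servo_tool:
  targets:
    - [10,[2,-30,0],[0,0,0]]
    - [10,[2,-30,0],[0,0,0]]
    - [10,[2,-30,0],[0,0,0]]
    - [10,[2,-30,0],[0,0,0]]
    - [10,[8,-28,0],[0,0,0]]

```text
time_s: 24.3
ee_pos: [0.3896, 0.0291, 0.3545]
orientation: [-3.139, -0.119, 0.003]
wrist_force: [0.4, -0.1, -0.5]
gripper_width: 0.0263
gripper_force: 44.3
```

Emit:
servo_tool:
  targets:
    - [10,[15,-25,0],[0,0,0]]
    - [10,[19,-24,0],[0,0,0]]
    - [10,[19,-24,0],[0,0,0]]
    - [10,[19,-24,0],[0,0,0]]
    - [10,[19,-24,0],[0,0,0]]

```text
time_s: 24.92
ee_pos: [0.4721, 0.156, 0.3543]
orientation: [3.139, 0.119, -0.004]
wrist_force: [0.5, -0.7, -1.5]
gripper_width: 0.0264
gripper_force: 44.4
```

Emit:
servo_tool:
  targets:
    - [10,[20,-22,0],[0,0,0]]
    - [10,[24,-26,0],[0,0,0]]
    - [10,[24,-26,0],[0,0,0]]
    - [10,[20,-22,0],[0,0,0]]
    - [10,[12,-12,0],[0,0,0]]

```text
time_s: 25.55
ee_pos: [0.5642, 0.2712, 0.354]
orientation: [3.138, 0.12, -0.004]
wrist_force: [-1.0, 0.3, -1.5]
gripper_width: 0.0266
gripper_force: 44.3
```

Emit:
servo_tool:
  targets:
    - [10,[0,0,15],[0,0,0]]
    - [10,[0,0,20],[0,0,0]]
    - [10,[0,0,20],[0,0,0]]
    - [10,[0,0,10],[0,0,0]]
    - [10,[0,0,0],[0,0,0]]

```text
time_s: 26.18
ee_pos: [0.5639, 0.2695, 0.2894]
orientation: [3.138, 0.117, -0.003]
wrist_force: [0.2, 0.3, -0.5]
gripper_width: 0.0267
gripper_force: 44.4
```

Run:
```python
from h import *
b=bot.read_camera("side");a=bot.read_camera("top");np.savez("s3.npz",**b);np.savez("t3.npz",**a)
s=bot.read_state();print(s["ee_pos"],Ro.from_rotvec(s["orientation"]).as_matrix()[:,2])
p=s["ee_pos"]
for X in ([p[0],p[1],p[2]-.1807],[.5637,.271,.062]):
    for c in(a,b):
        q=c["K"]@(c["R"]@np.array(X)+c["t"]);print((q/q[2])[:2].round(1),end=" ")
    print()
cv2.imwrite("pics/p2.png",np.hstack([cv2.resize(b["pixels"][210:360,250:350],(400,600),interpolation=2),cv2.resize(a["pixels"][180:270,140:200],(400,600),interpolation=2)]))
```

```text
[0.56493726 0.27013367 0.29093932] [ 9.45306425e-04  1.04201152e-04 -9.99999548e-01]
[177.3 222.8] [308.8 317.1] 
[183.7 225.2] [310.2 335.4]
```

View pics/p2.png

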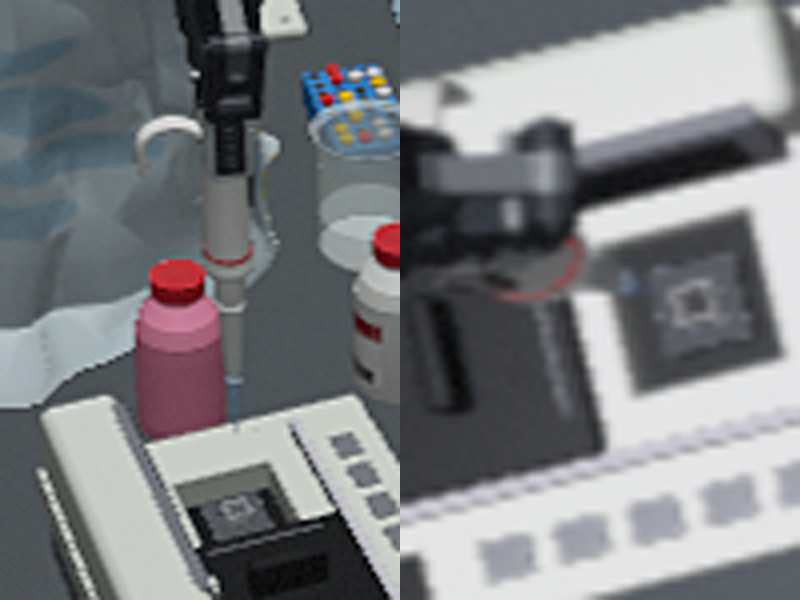

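Tip at side pixel (309,317), as predicted; cell mouth at side (309,336) and top (183.5,225). The tip is nearly centred and about 48 mm above the mouth, so I lower it and check again.

Emit:
servo_tool:
  targets:
    - [10,[0,0,8],[0,0,0]]
    - [10,[0,0,10],[0,0,0]]
    - [10,[0,-1,4],[0,0,0]]
    - [10,[0,0,0],[0,0,0]]
    - [10,[0,0,0],[0,0,0]]

```text
time_s: 26.9
ee_pos: [0.565, 0.2715, 0.2684]
orientation: [-3.139, -0.118, -0.001]
wrist_force: [0.7, 0.0, -1.0]
gripper_width: 0.0264
gripper_force: 44.4
```

Run:
```python
from h import *
A=[];B=[];P=[]
for i in range(6):
    A.append(bot.read_camera("top"));B.append(bot.read_camera("side"));P.append(bot.read_state()["ee_pos"])
p=np.mean(P,0);print(p,np.std(P,0))
a,b=A[0],B[0]
a["pixels"]=np.mean([x["pixels"] for x in A],0).astype(np.uint8);b["pixels"]=np.mean([x["pixels"] for x in B],0).astype(np.uint8)
def pr(c,X):
    q=c["K"]@(c["R"]@np.array(X)+c["t"]);return (q/q[2])[:2].round(1)
for X in ([p[0],p[1],p[2]-.1807],[.565,.2713,.062]): print(pr(a,X),pr(b,X))
def crop(c,u,v,w,h,s):
    return cv2.resize(c["pixels"][v:v+h,u:u+w],None,fx=s,fy=s,interpolation=cv2.INTER_CUBIC)
cv2.imwrite("pics/p3.png",np.hstack([crop(b,295,308,32,48,12),crop(a,168,205,32,48,12)]))
# side: cell mouth wanted 3D; what 1mm in x,y,z does in pixels
X=np.array([.565,.2713,.062])
for c in(a,b):print([((pr(c,X+.01*e)-pr(c,X))/10).round(2).tolist() for e in np.eye(3)])
```

```text
[0.56492101 0.27143086 0.26842631] [7.50063824e-05 4.12009780e-05 1.12952657e-04]
[179.9 223.7] [309.2 326.1]
[183.6 224.6] [309.6 335.6]
[[0.0, -0.43], [-0.44, 0.0], [-0.14, -0.04]]
[[-0.48, 0.04], [0.04, 0.32], [-0.02, -0.37]]
```

View pics/p3.png

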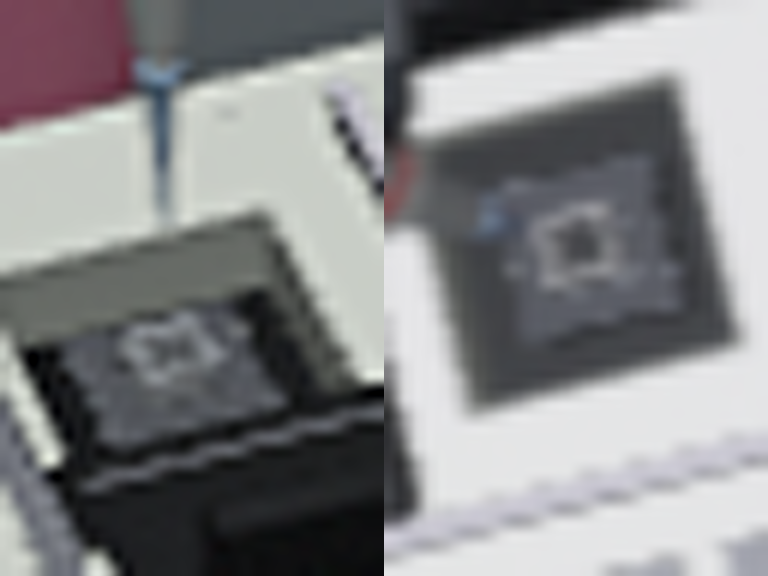

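Emit:
servo_tool:
  targets:
    - [10,[0,0,5],[0,0,0]]
    - [10,[0,0,5],[0,0,0]]
    - [10,[0,0,4],[0,0,0]]
    - [10,[0,0,1.5],[0,0,0]]
    - [10,[0,0,0],[0,0,0]]

```text
time_s: 28.12
ee_pos: [0.5648, 0.2714, 0.2526]
orientation: [3.139, 0.118, -0.0]
wrist_force: [-0.6, 0.2, -0.6]
gripper_width: 0.026
gripper_force: 44.4
```

Emit:
servo_tool:
  targets:
    - [10,[0,0,0],[0,0,0]]
    - [10,[0,0,0],[0,0,0]]
    - [10,[0,0,0],[0,0,0]]
    - [10,[0,0,0],[0,0,0]]
    - [10,[0,0,0],[0,0,0]]

```text
time_s: 28.75
ee_pos: [0.5648, 0.2714, 0.2528]
orientation: [3.139, 0.118, 0.0]
wrist_force: [0.4, -0.6, -1.0]
gripper_width: 0.0263
gripper_force: 44.4
```

Run:
```python
from h import *
B=[bot.read_camera("side") for i in range(4)];A=[bot.read_camera("top") for i in range(4)];print(bot.read_state()["ee_pos"])
f=lambda L,u,v:cv2.resize(np.mean([x["pixels"] for x in L],0).astype(np.uint8)[v:v+48,u:u+32],None,fx=12,fy=12,interpolation=cv2.INTER_CUBIC)
cv2.imwrite("pics/p4.png",np.hstack([f(B,295,308),f(A,168,205)]))
```

```text
[0.56484071 0.27138655 0.25275833]
```

View pics/p4.png

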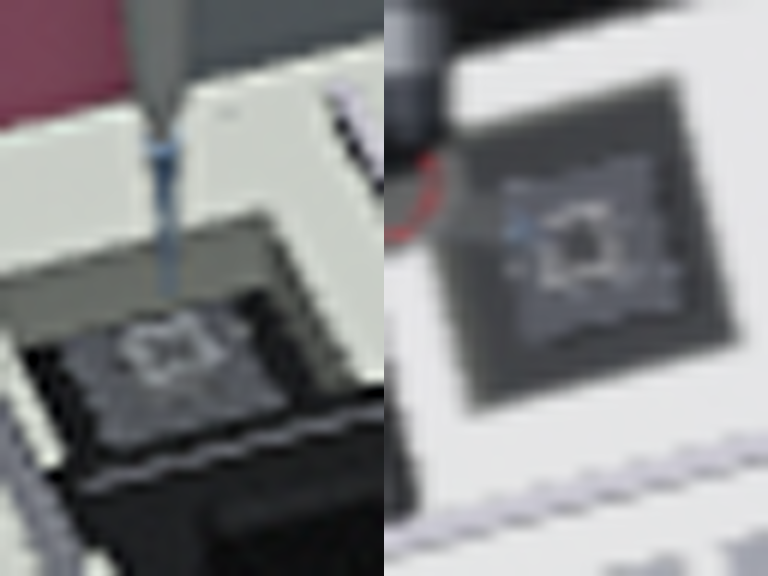

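Both views put the tip about 2 mm short of the mouth centre in +y (side: tip (170,293) against mouth (172,346)), at roughly 10 mm height. I make a small correction and settle.

Emit:
servo_tool:
  targets:
    - [10,[0.5,-1.5,0],[0,0,0]]
    - [10,[0,0,0],[0,0,0]]
    - [10,[0,0,0],[0,0,0]]
    - [10,[0,0,0],[0,0,0]]
    - [10,[0,0,0],[0,0,0]]

```text
time_s: 29.78
ee_pos: [0.5652, 0.2729, 0.2528]
orientation: [3.139, 0.118, 0.0]
wrist_force: [0.3, -0.5, 0.1]
gripper_width: 0.0266
gripper_force: 44.4
```

Emit:
servo_tool:
  targets:
    - [10,[0,0,0],[0,0,0]]
    - [10,[0,0,0],[0,0,0]]
    - [10,[0,0,0],[0,0,0]]
    - [10,[0,0,0],[0,0,0]]
    - [10,[0,0,0],[0,0,0]]

```text
time_s: 30.4
ee_pos: [0.5652, 0.2729, 0.2528]
orientation: [3.139, 0.118, 0.0]
wrist_force: [-0.2, 0.8, -0.8]
gripper_width: 0.0266
gripper_force: 44.4
```

Run:
```python
from workcell import bot
s=bot.read_state();print(s["ee_pos"],s["qd"].round(3));print(bot.sign_off())
```

```text
[0.56523645 0.27294655 0.25278254] [ 0.001  0.002  0.    -0.001  0.001  0.   ]
the job is handed in; nothing more can be done
None
```

I've handed the job in at about 30 s: the bottle stands upright on the worktop, the cover is open to its stop, and the pipette is held upright and still about 1 cm above the cell mouth; I estimate the tip is within about 2 mm of centre, with no picture taken after the last 1.5 mm correction.

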